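# Seat the sprung plate of a gluing press with a tamper

### The arm

A 6-joint arm with a two-finger parallel gripper is mounted at the origin on a cart in front of the work surface, level with it; the furniture and walls round the work are solid. World frame = base frame: x ahead of the robot, y to its left, z up, the work surface at z = 0. Lengths are in m, angles in rad, forces in N, time in s.
With the tool pointing down it reaches from about 0.375 to 0.9 m from the base axis. Payload 3.1 kg.
Tool frame: the origin (TCP) lies between the finger pads; the fingertips stand 17 mm ahead of it and the grasp point (between the pads) lies 2 mm behind it; z points along the fingers, y is the line along which they close (so a half turn about z gives the same grasp; the last joint's range is limited). The gripper opens to 85 mm and grips with 20 to 120 N. Pads are 22 mm wide; open, the fingers measure 114 mm over their backs; the gripper's body (76 mm by 85 mm) begins 54 mm behind the grasp point. The pads swing forward as they close: fully open they stand 13 mm farther back than shut.
Start: joints at [-1.504, 0.527, 1.433, -0, 1.181, -0.178], TCP at [0.152, -0.606, 0.248] pointing down, gripper open.
Joint ranges: [-3.08, 3.08], [-0.75, 2.2], [0.22, 2.44], [-1.43, 4.57], [0, 2.65], [-2.85, 2.85]. Speed limits (rad/s): [2.79, 2.79, 3.14, 3.14, 3.14, 3.14].

### API

Orientations are given as a unit quaternion [x, y, z, w].
In Python, from station import sense, vision, order gives the robot as it stands.
- The arm moves only by the shell command python3 -m crank 'ROWS' [OPENING] [FORCE]. ROWS is JSON, a list of rows, each an object with "dp": the shift along the world's x, y, z in units of 30 mm (1.0 is 30 mm), a list of three; "angular": the turn, a rotation vector about the world's x, y, z in degrees, a list of three. In form: [{"dp": [dx, dy, dz], "angular": [ax, ay, az]}, ...]. A call has 1 to 20 rows; each row shifts and turns the commanded pose from where the row before left it; what a row does not reach is not made up. A row lasts 1/10 s, in which the tool goes at most 50 mm and 8.59 degrees, less where a joint would pass 70% of its speed; a pose out of reach is approached as far as the arm can. A call is refused whole if a number of a shift passes 1 or a number of a turn 8.59, either way. A call with a gripper value outside its range is refused whole. OPENING is the closure, from 0 (fully open) to 1 (shut), set as the call begins (- or left out, the last holds). The fingers move at their own pace and stop on an object; FORCE is the grip in N (left out, the last holds). Time passes only in rows, so rows that do not move let the fingers close. It gives the time, the measured TCP pose, the force, the opening and the grip force at its end, in the units of the state.
- sense(): the state, without advancing time (a new reading comes with each control period).
- vision.snapshot(name): name is "side" or "top" or "wrist"; returns a dict with "image" (420x560x3 uint8, blue, green, red), "range_z" (420x560 float32, m along the optical axis (not along the pixel's ray), 0 where there is no reading), "mtx" (3x3 intrinsics, pixels), "pose" (4x4, takes a point from camera to world coordinates); the wrist camera has in their place "mount" (4x4, takes a point from camera to tool coordinates, whose origin is the TCP and whose axes are the flange's). Camera axes: x right, y down, z forward; pixel columns grow to the right and rows downward; lengths in m; the calibration is good to about 2 mm. The wrist camera is an equidistant fisheye: a pixel r from the principal point sees the ray r / f radians off the axis. A picture is of the moment at which its call begins: read the wrist's pose just before it.
- order.sign_off(): hands the job in; it is judged then, once.
The state is a dict: "t": time; "q": joint angles; "qd": joint speeds; "tau": joint torques, N m; "tcp_pos": TCP position; "tool_rot": TCP orientation; "force": force on the tool from outside, world axes, zero at the start; "ft_torque": the same for the moment, N m; "finger_gap": opening from 0.0 (shut) to 1.0 (fully open); "gripper_force": force on a finger pad.
Only numpy, scipy, OpenCV 4.12 (cv2) and the standard library are available. Lean on these libraries where they do the work, as an engineer would, in place of code of your own. Each camera call takes 0.05 s, during which the arm holds its last target. There are 200 camera calls.

### The job

The sprung plate of the small gluing press sits high and crooked in its well: take the brass-footed tamper from its cork tray and press the plate squarely down with it until it bottoms out level, then lean on it steadily there with about 17 N for two seconds, never more than 25 N. Lift the tamper straight out so that the plate stays down and level, stand it upright back on its tray and let go, without disturbing the other things on the bench.

Things in the scene. Friction and masses are not known exactly. Their poses are not given: they have to be found in the camera images.
- press: Fixed wooden press box, 130 x 110 x 48 mm (x, y, z); origin at the centre of its underside on the bench, z up. A rectangular well 70 mm (its x) by 54 mm (its y), open at the top, is centred in it; the rim is 48 mm above the origin. The plate lies in the well.
- plate_face: Aluminium press plate in the well, 66 x 50 x 6 mm; origin at the centre of its top face, z its upward normal, x along the well's long side. Starts up to 6 degrees crooked, 32 to 40 mm above the bench. Tips about its centre under about 0.05 N m and stays as left, so a level foot on it levels it. Bottomed, its top is 23 to 28 mm above the bench: a hidden stop, set anew each time, to be felt.
- press_plate (a joint): How far the plate has been pushed down, in m: 0 all the way up, 0.012 on the stop. Its springs and snug guides resist with about 5 to 9 N on the way down, the force growing with depth; on the stop it is suddenly rigid. The guides then keep it down when it is let go.
- tamper: Loose tamper, 0.2 to 0.4 kg, 90 mm high: brass foot 60 x 44 x 16 mm (x, y, z), and on its centre a square wooden post 24 x 24 mm up to 90 mm (brass collar 34 x 30 mm up to 22 mm). Origin at the centre of the flat underside, z up the post. The foot has 5 mm to spare on each side in the well when its long side lies along the well's (either way round).
- tray: Fixed low parking tray, 120 x 104 mm (x, y), with a 3 mm lip; origin at the centre of its underside; its cork floor, 110 x 94 mm, lies 7 mm above the origin. The tamper starts standing on it.
- wax_bun: Round yellow cake of wax, 78 mm across, 44 mm high; origin at the underside. Bystander.
- tape_blue: Roll of blue tape lying flat, 100 mm across, 20 mm high; origin at the underside. Bystander.
- sand_block: Hardwood sanding block 43 x 75 x 22 mm; origin at the underside. Bystander.
- driver: Screwdriver with an amber handle lying on the bench, 22 x 154 x 19 mm; origin at the underside. Bystander.

How it is judged:
By the outcome, as a careful person would: the job done as asked, in the order asked, and still so for the second after the job is handed in, with the robot touching nothing.
It also fails if it takes over 72 s, if anything falls off the work surface, if the arm or the gripper's body presses on something with over 40 N, if the wrist force passes 120 N, or if a joint passes its speed limit or range.

## Working session

There is one attempt and no reset: what is moved stays moved. The work goes in short steps, Python scripts to look and compute and a shell command to move; the robot and the scene stay as the last step left them, time stands still between calls to the robot, and variables do not carry over. Pictures are saved under pics/ and viewed, at most 10 in all, crops included, and the job is handed in when it is done.

```bash
mkdir -p pics; ls; python3 - <<'E'
from station import sense, vision
import cv2,numpy as np
s=sense();print(s)
for n in ("top","side"):
    v=vision.snapshot(n);cv2.imwrite(f"pics/{n}0.png",v["image"]);np.savez(f"pics/{n}0.npz",**v);print(n,v["mtx"],v["pose"])
E
```

```text
pics
{'t': 0.0, 'q': array([-1.50351788e+00,  5.28472740e-01,  1.43393664e+00, -4.03664461e-05,
        1.18138513e+00, -1.78515467e-01]), 'qd': array([-1.02987029e-03, -1.72765438e-04, -1.49382825e-03,  1.18448421e-03,
        7.55302070e-04, -3.67853860e-05]), 'tau': array([-1.94138542e-03, -4.42357349e+01, -1.78025419e+01, -2.78303114e-04,
        8.54203856e-03,  5.17500879e-06]), 'tcp_pos': array([ 0.15204041, -0.60550763,  0.24731862]), 'tool_rot': array([ 9.92456125e-01,  1.22595377e-01,  4.25656553e-05, -1.10026495e-03]), 'force': array([-0.34522796,  0.07143338, -0.16915219]), 'ft_torque': array([-0.00098652, -0.00927356,  0.00984275]), 'gripper_force': 0.0, 'finger_gap': 0.998183001363035}
top [[421.1462994    0.         279.61561252]
 [  0.         421.1462994  207.12974657]
 [  0.           0.           1.        ]] [[ 0.01790854 -0.99077841  0.1343035   0.44291976]
 [-0.99983502 -0.01733847  0.00541318  0.04443527]
 [-0.00303464 -0.13437829 -0.99092546  0.95486322]
 [ 0.          0.          0.          1.        ]]
side [[544.06795559   0.         273.90967384]
 [  0.         544.06795559 197.56564555]
 [  0.           0.           1.        ]] [[ 0.93052597  0.24829525 -0.26920417  0.88180913]
 [ 0.36622043 -0.62684979  0.68770774 -0.80354371]
 [ 0.00200399 -0.73851798 -0.6742308   0.91906831]
 [ 0.          0.          0.          1.        ]]
```

View pics/top0.png

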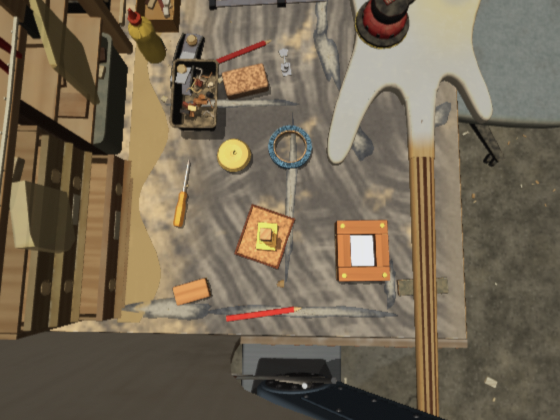

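View pics/side0.png

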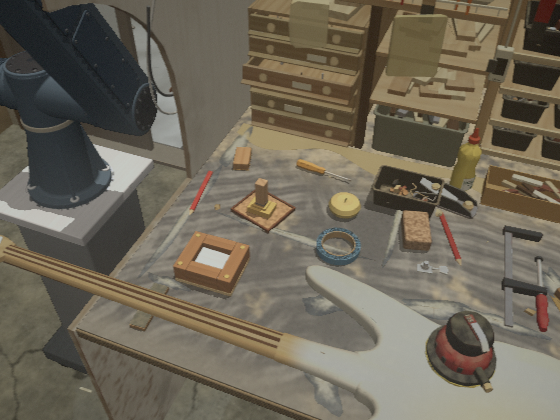

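Top view: tamper post at (267,235) on the cork tray (265,236); press at (362,251) with a white plate. A guitar neck runs along column 425. Now I'll measure both from the depth.

```bash
cat > h.py <<'E'
import numpy as np,cv2
def cloud(v):
    z=v["range_z"];K=v["mtx"];h,w=z.shape;u,r=np.meshgrid(np.arange(w),np.arange(h))
    P=np.stack([(u-K[0,2])/K[0,0]*z,(r-K[1,2])/K[1,1]*z,z],-1)
    return P@v["pose"][:3,:3].T+v["pose"][:3,3], z>0
def rect(p,grow=0):
    (c,s,a)=cv2.minAreaRect((p[:,:2]*1000).astype(np.float32)); return np.round(c,1),np.round(s,1),round(a,1)
E
python3 - <<'E'
from h import *
for n in("top","side"):
    v=dict(np.load(f"pics/{n}0.npz"));W,ok=cloud(v);X,Y,Z=W[...,0],W[...,1],W[...,2]
    if n=="top":
        B={}
        for k,(u0,u1,r0,r1) in dict(tam=(232,300,200,272),press=(328,398,212,288),driver=(170,195,155,232),block=(168,215,275,308),bun=(212,255,135,176)).items():
            m=np.zeros_like(ok);m[r0:r1,u0:u1]=1;p=W[m&ok];q=p[p[:,2]>.004];B[k]=(q[:,0].min()-.01,q[:,0].max()+.01,q[:,1].min()-.01,q[:,1].max()+.01);print(k,np.round(B[k],3))
        bench=W[ok&(abs(Z)<.02)&(abs(X-.5)<.2)];print("bench z",np.median(bench[:,2]))
    def sel(b,z0,z1):
        x0,x1,y0,y1=B[b];return W[ok&(X>x0)&(X<x1)&(Y>y0)&(Y<y1)&(Z>z0)&(Z<z1)]
    print(n)
    for nm,a in dict(post=("tam",.085,.11),foot=("tam",.016,.085),tray=("tam",.005,.013),pressrim=("press",.042,.056),pressall=("press",.005,.056)).items():
        p=sel(*a);print(nm,len(p),p[:,2].mean().round(4) if len(p) else '',rect(p) if len(p)>5 else '')
    c=v["image"].astype(int);white=(c.min(-1)>150)
    p=W[ok&white&(X>B["press"][0])&(X<B["press"][1])&(Y>B["press"][2])&(Y<B["press"][3])&(Z<.046)]
    if len(p)>10:
        A=np.c_[p[:,:2]-p[:,:2].mean(0),np.ones(len(p))];s=np.linalg.lstsq(A,p[:,2],rcond=None)[0];print("plate",len(p),rect(p),"slopes deg",np.degrees(s[:2]),"z",s[2])
E
```

```text
tam [0.42  0.599 0.002 0.162]
press [ 0.387  0.574 -0.224 -0.055]
driver [0.513 0.686 0.244 0.305]
block [0.335 0.423 0.19  0.303]
bun [0.64  0.735 0.109 0.211]
bench z -0.0002244681163640072
top
post 140 0.096 (array([504.2,  77.8]), array([23.5, 24.2]), 84.5)
foot 393 0.0252 (array([503.9,  78. ]), array([43.9, 59.7]), 86.3)
tray 1619 0.0075 (array([524.6,  69.1]), array([118.1, 165.4]), 72.0)
pressrim 2311 0.0472 (array([ 476. , -130.7]), array([130.1, 110.3]), 1.7)
pressall 3322 0.0418 (array([ 464.2, -148.7]), array([154.7, 146.3]), 1.9)
plate 693 (array([ 477.9, -131.6]), array([66.9, 51.7]), 1.0) slopes deg [-6.88976738  3.30282509] z 0.03336354378901424
side
post 112 0.0939 (array([504.7,  76.4]), array([30.8, 25.4]), 85.6)
foot 491 0.039 (array([504.6,  73.9]), array([47.2, 62. ]), 86.8)
tray 928 0.0079 (array([520.9,  72.2]), array([119.3, 166.6]), 80.6)
pressrim 1897 0.0475 (array([ 476.3, -132.9]), array([131.3, 115.3]), 2.0)
pressall 3393 0.0386 (array([ 472.1, -143.3]), array([176.7, 152. ]), 3.6)
plate 441 (array([ 476.5, -128.5]), array([66.5, 43.1]), 4.1) slopes deg [-2.91822349  2.45001507] z 0.03476014240505441
```

Press: centre (476, -131.5) mm, long axis at +1.7°. Tamper: (504, 78) mm, long axis at about -3.7°, so the tool has to turn about -17.8°.

```bash
python3 -m crank '[{"dp":[0.3,0.5,0],"angular":[0,0,-0.9]},{"dp":[0.6,1,0],"angular":[0,0,-0.9]},{"dp":[0.6,1,0],"angular":[0,0,-0.9]},{"dp":[0.6,1,0],"angular":[0,0,-0.9]},{"dp":[0.6,1,0],"angular":[0,0,-0.9]},{"dp":[0.6,1,0],"angular":[0,0,-0.9]},{"dp":[0.6,1,0],"angular":[0,0,-0.9]},{"dp":[0.6,1,0],"angular":[0,0,-0.9]},{"dp":[0.6,1,0],"angular":[0,0,-0.9]},{"dp":[0.6,1,0],"angular":[0,0,-0.9]},{"dp":[0.6,1,0],"angular":[0,0,-0.9]},{"dp":[0.6,1,0],"angular":[0,0,-0.9]},{"dp":[0.6,1,0],"angular":[0,0,-0.9]},{"dp":[0.6,1,0],"angular":[0,0,-0.9]},{"dp":[0.6,1,0],"angular":[0,0,-0.9]},{"dp":[0.6,1,0],"angular":[0,0,-0.9]},{"dp":[0.6,1,0],"angular":[0,0,-0.9]},{"dp":[0.6,1,0],"angular":[0,0,-0.9]},{"dp":[0.4,1,0],"angular":[0,0,-0.9]},{"dp":[0.3,0.8,0],"angular":[0,0,-0.7]}]' 0 80
python3 -m crank '[{"dp":[0.3,0.8,0],"angular":[0,0,0]},{"dp":[0.2,0.5,0],"angular":[0,0,0]},{"dp":[0.1,0.3,0],"angular":[0,0,0]},{"dp":[0,0,0],"angular":[0,0,0]},{"dp":[0,0,0],"angular":[0,0,0]}]'
python3 - <<'E'
from station import sense
from scipy.spatial.transform import Rotation as R
s=sense();print(s["t"],s["tcp_pos"],s["q"],R.from_quat(s["tool_rot"]).as_matrix().round(4),s["force"],s["ft_torque"])
E
```

```text
t: 2.1
tcp_pos: [0.4885, -0.0254, 0.248]
tool_rot: [0.999, -0.032, -0.0, -0.0]
force: [0.4, -0.3, 0.7]
finger_gap: 0.998
gripper_force: 0.0
t: 2.6
tcp_pos: [0.5058, 0.0205, 0.2481]
tool_rot: [0.999, -0.032, -0.0, 0.0]
force: [-0.6, -0.4, -0.5]
finger_gap: 0.999
gripper_force: 0.0
2.6 [0.50577461 0.0204594  0.24814093] [-1.80414252e-01  3.68916314e-01  1.72595462e+00 -4.86792506e-04
  1.04734079e+00  1.45538218e+00] [[ 9.979e-01 -6.470e-02 -7.000e-04]
 [-6.470e-02 -9.979e-01 -3.000e-04]
 [-7.000e-04  3.000e-04 -1.000e+00]] [-0.62176028 -0.44952742 -0.49331575] [ 0.04903353 -0.01131252 -0.04894612]
```

```bash
python3 -m crank '[{"dp":[-0.05,0.5,0],"angular":[0,0,0]},{"dp":[0,0.8,0],"angular":[0,0,0]},{"dp":[0,0.62,-0.3],"angular":[0,0,0]},{"dp":[0,0,-0.7],"angular":[0,0,0]},{"dp":[0,0,-0.4],"angular":[0,0,0]},{"dp":[0,0,-0.1],"angular":[0,0,0]},{"dp":[0,0,0],"angular":[0,0,0]},{"dp":[0,0,0],"angular":[0,0,0]}]'
python3 - <<'E'
from station import sense,vision
import cv2
s=sense();v=vision.snapshot("wrist");cv2.imwrite("pics/w1.png",v["image"]);print(s["tcp_pos"],v["mtx"],v["mount"])
E
```

```text
t: 3.4
tcp_pos: [0.505, 0.0783, 0.2039]
tool_rot: [0.999, -0.033, 0.001, -0.0]
force: [0.2, 0.2, 0.5]
finger_gap: 1.0
gripper_force: 0.0
[0.50499446 0.07827701 0.20388616] [[325.1922621    0.         277.20046687]
 [  0.         325.1922621  208.42667254]
 [  0.           0.           1.        ]] [[ 1.10701670e-03 -9.52954527e-01 -3.03111272e-01  7.71791162e-02]
 [ 9.99999199e-01  1.24072425e-03 -2.48548901e-04 -3.69420964e-04]
 [ 6.12933305e-04 -3.03110754e-01  9.52955138e-01 -1.25677904e-01]
 [ 0.00000000e+00  0.00000000e+00  0.00000000e+00  1.00000000e+00]]
```

View pics/w1.png

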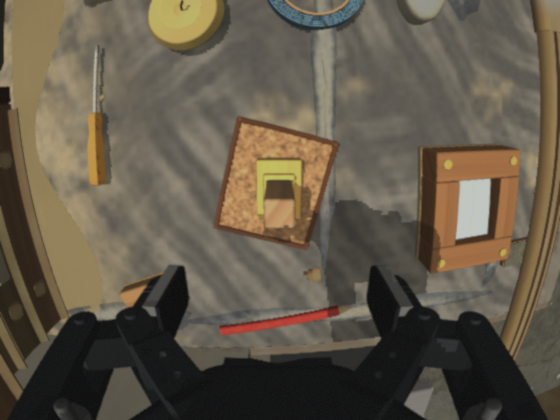

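Wrist view: the post top (280,210) sits midway between the fingers and lines up with them. Descend and grip.

```bash
python3 -m crank '[{"dp":[0,0,-0.4],"angular":[0,0,0]},{"dp":[0,0,-0.7],"angular":[0,0,0]},{"dp":[0,0,-0.7],"angular":[0,0,0]},{"dp":[0,0,-0.7],"angular":[0,0,0]},{"dp":[0,0,-0.7],"angular":[0,0,0]},{"dp":[0,0,-0.6],"angular":[0,0,0]},{"dp":[0,0,-0.4],"angular":[0,0,0]},{"dp":[0,0,-0.16],"angular":[0,0,0]},{"dp":[0,0,0],"angular":[0,0,0]},{"dp":[0,0,0],"angular":[0,0,0]}]'
python3 -m crank '[{"dp":[0,0,0],"angular":[0,0,0]},{"dp":[0,0,0],"angular":[0,0,0]},{"dp":[0,0,0],"angular":[0,0,0]},{"dp":[0,0,0],"angular":[0,0,0]},{"dp":[0,0,0],"angular":[0,0,0]},{"dp":[0,0,0],"angular":[0,0,0]},{"dp":[0,0,0],"angular":[0,0,0]},{"dp":[0,0,0],"angular":[0,0,0]},{"dp":[0,0,0],"angular":[0,0,0]},{"dp":[0,0,0],"angular":[0,0,0]}]' 1 80; python3 -c "
from station import sense;print(sense()['ft_torque'])"
```

```text
t: 4.45
tcp_pos: [0.5051, 0.0784, 0.073]
tool_rot: [0.999, -0.032, 0.001, 0.0]
force: [-0.4, 0.5, -0.2]
finger_gap: 0.997
gripper_force: 0.0
t: 5.45
tcp_pos: [0.5048, 0.0784, 0.0728]
tool_rot: [0.999, -0.032, 0.0, 0.0]
force: [-1.1, 0.1, 5.5]
finger_gap: 0.272
gripper_force: 78.2
[0.09260495 0.08480205 0.00347841]
```

```bash
python3 -m crank '[{"dp":[0,0,0.2],"angular":[0,0,0]},{"dp":[0,0,0.3],"angular":[0,0,0]},{"dp":[0,0,0.5],"angular":[0,0,0]},{"dp":[0,0,0.6],"angular":[0,0,0]},{"dp":[0,0,0.5],"angular":[0,0,0]},{"dp":[0,0,0.2],"angular":[0,0,0]},{"dp":[0,0,0],"angular":[0,0,0]},{"dp":[0,0,0],"angular":[0,0,0]}]'
python3 -m crank '[{"dp":[-0.04,-0.3,0],"angular":[0,0,0.3]},{"dp":[-0.1,-0.6,0],"angular":[0,0,0.6]},{"dp":[-0.1,-0.7,0],"angular":[0,0,0.6]},{"dp":[-0.1,-0.7,0],"angular":[0,0,0.6]},{"dp":[-0.1,-0.7,0],"angular":[0,0,0.6]},{"dp":[-0.1,-0.7,0],"angular":[0,0,0.6]},{"dp":[-0.1,-0.7,0],"angular":[0,0,0.6]},{"dp":[-0.1,-0.7,0],"angular":[0,0,0.6]},{"dp":[-0.1,-0.7,0],"angular":[0,0,0.5]},{"dp":[-0.1,-0.6,0],"angular":[0,0,0.4]},{"dp":[0,-0.4,0],"angular":[0,0,0]},{"dp":[0,-0.2,0],"angular":[0,0,0]},{"dp":[0,0,0],"angular":[0,0,0]},{"dp":[0,0,0],"angular":[0,0,0]},{"dp":[0,0,0],"angular":[0,0,0]}]'
python3 - <<'E'
from h import *
from station import sense,vision
from scipy.spatial.transform import Rotation as R
s=sense();print(s["tcp_pos"],R.from_quat(s["tool_rot"]).as_matrix().round(4),s["force"],s["ft_torque"])
for n in("side","wrist"):
    v=vision.snapshot(n);cv2.imwrite(f"pics/{n}2.png",v["image"]);np.savez(f"pics/{n}2.npz",**v)
cv2.imwrite("pics/both2.png",np.hstack([cv2.resize(cv2.imread("pics/side2.png")[170:330,140:300],(480,480)),cv2.imread("pics/wrist2.png")[0:420,120:440]])) 
E
```

```text
t: 6.25
tcp_pos: [0.504, 0.0785, 0.1411]
tool_rot: [0.999, -0.032, -0.001, -0.0]
force: [-0.4, -0.9, -4.6]
finger_gap: 0.273
gripper_force: 78.6
t: 7.75
tcp_pos: [0.4762, -0.1307, 0.1414]
tool_rot: [1.0, 0.015, -0.0, -0.0]
force: [0.6, -0.6, -4.6]
finger_gap: 0.27
gripper_force: 78.5
[ 0.47621079 -0.13071449  0.14140309] [[ 9.995e-01  3.040e-02 -6.000e-04]
 [ 3.040e-02 -9.995e-01  5.000e-04]
 [-6.000e-04 -5.000e-04 -1.000e+00]] [ 0.62938552 -0.57972746 -4.5539695 ] [-0.02545254  0.0145138   0.0373809 ]Traceback (most recent call last):
  File "<stdin>", line 7, in <module>
    return _nx.concatenate(arrs, 1, dtype=dtype, casting=casting)
           ~~~~~~~~~~~~~~~^^^^^^^^^^^^^^^^^^^^^^^^^^^^^^^^^^^^^^^
ValueError: all the input array dimensions except for the concatenation axis must match exactly, but along dimension 0, the array at index 0 has size 480 and the array at index 1 has size 420
```

```bash
python3 - <<'E'
import cv2,numpy as np
a=cv2.resize(cv2.imread("pics/side2.png")[160:320,140:300],(400,400));b=cv2.resize(cv2.imread("pics/wrist2.png")[60:340,140:420],(400,400))
cv2.imwrite("pics/c2.png",np.hstack([a,b]))
E
```

```text
(no output)
```

View pics/c2.png

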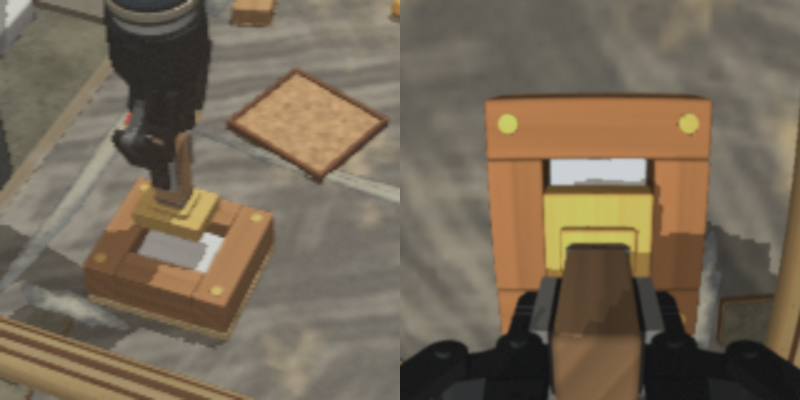

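The tamper hangs over the well. I'll check its tilt and centring from the wrist depth.

```bash
cat >> h.py <<'E'
def wcloud(v,s):
    from scipy.spatial.transform import Rotation as R
    z=v["range_z"];K=v["mtx"];h,w=z.shape;u,r=np.meshgrid(np.arange(w),np.arange(h))
    a=(u-K[0,2])/K[0,0];b=(r-K[1,2])/K[1,1];t=np.hypot(a,b)+1e-9;k=np.tan(t)/t
    P=np.stack([a*k*z,b*k*z,z],-1);T=P@v["mount"][:3,:3].T+v["mount"][:3,3]
    return T@R.from_quat(s["tool_rot"]).as_matrix().T+s["tcp_pos"],z>0
def plane(p):
    c=np.median(p,0);A=np.c_[p[:,:2]-c[:2],np.ones(len(p))];z=p[:,2]
    for _ in range(4):
        s=np.linalg.lstsq(A,z,rcond=None)[0];g=abs(A@s-z)<.002;A,z=A[g],z[g]
    return np.degrees(s[:2]).round(2),s[2].round(4),len(z)
E
python3 - <<'E'
from h import *
from station import sense
s=sense();v=dict(np.load("pics/wrist2.npz"));W,ok=wcloud(v,s);X,Y,Z=W[...,0],W[...,1],W[...,2]
hsv=cv2.cvtColor(v["image"],cv2.COLOR_BGR2HSV);print(hsv[60+220*280//400,140+220*280//400], )
near=ok&(abs(X-.476)<.09)&(abs(Y+.131)<.08)
foot=near&(Z>.085)&(Z<.098);p=W[foot];print("foot",rect(p),plane(p))
rim=near&(Z>.043)&(Z<.054);p=W[rim];print("rim",rect(p),plane(p))
# foot x-front edge and y edges; well edges
print("foot xmax %.4f y %.4f %.4f"%(np.percentile(W[foot][:,0],99.5),*np.percentile(W[foot][:,1],[1,99])))
pl=near&(Z>.02)&(Z<.043)&(v["image"].min(-1)>140);p=W[pl];print("plate",len(p),p[:,0].max(),np.percentile(p[:,1],[1,99]))
v=dict(np.load("pics/side2.npz"));W,ok=cloud(v);X,Y,Z=W[...,0],W[...,1],W[...,2]
p=W[ok&(abs(X-.476)<.06)&(abs(Y+.131)<.06)&(Z>.085)&(Z<.0955)];print("side foot",rect(p),plane(p))
E
```

```text
[ 25 136 200]
foot (array([ 487.6, -130.8]), array([36.5, 44.2]), 1.8) (array([-1.38, -0.58]), np.float64(0.0919), 2352)
rim (array([ 476.1, -131.5]), array([129.4, 111.2]), 1.8) (array([-0.03,  0.04]), np.float64(0.0481), 14094)
foot xmax 0.5061 y -0.1520 -0.1091
plate 1087 0.5085896252447568 [-0.15442233 -0.10654351]
side foot (array([ 476.1, -133.7]), array([62.1, 47.2]), 5.8) (array([-0.63,  1.17]), np.float64(0.0907), 193)
```

```bash
python3 - <<'E'
from h import *
from station import sense
s=sense();v=dict(np.load("pics/wrist2.npz"));W,ok=wcloud(v,s);X,Y,Z=W[...,0],W[...,1],W[...,2]
m=ok&(abs(X-.476)<.09)&(abs(Y+.131)<.08)&(Z>.0875)&(Z<.0945)
m=cv2.erode(m.astype(np.uint8),np.ones((5,5)))>0
for lo,hi in((.492,.503),(.495,.503),(.486,.503)):
    k=m&(X>lo)&(X<hi);print(plane(W[k]))
for x in np.arange(.486,.507,.003):
    k=m&(abs(X-x)<.0015);print(round(x,3),k.sum(),np.median(Z[k]).round(4) if k.any() else '')
E
```

```text
(array([ 0.11, -0.57]), np.float64(0.0919), 1090)
(array([-0.25, -0.6 ]), np.float64(0.0919), 865)
(array([-0.13, -0.58]), np.float64(0.0919), 1207)
0.486 58 0.0921
0.489 57 0.092
0.492 119 0.0918
0.495 262 0.0919
0.498 333 0.0919
0.501 357 0.0919
0.504 325 0.0918
0.507 5 0.0919
```

Foot is 1 mm off in y and tilted about 0.57° about x. I'll correct both, then descend into the well.

```bash
python3 -m crank '[{"dp":[0,-0.055,0],"angular":[0.55,0,0]},{"dp":[0,0,-0.2],"angular":[0,0,0]},{"dp":[0,0,-0.3],"angular":[0,0,0]},{"dp":[0,0,-0.3],"angular":[0,0,0]},{"dp":[0,0,-0.2],"angular":[0,0,0]},{"dp":[0,0,0],"angular":[0,0,0]},{"dp":[0,0,0],"angular":[0,0,0]},{"dp":[0,0,0],"angular":[0,0,0]}]'
python3 - <<'E'
from h import *
from station import sense,vision
from scipy.spatial.transform import Rotation as R
s=sense();v=vision.snapshot("wrist");np.savez("pics/w3.npz",**v)
print(s["tcp_pos"],R.from_quat(s["tool_rot"]).as_matrix()[:,2].round(4),s["force"],s["ft_torque"])
W,ok=wcloud(v,s);X,Y,Z=W[...,0],W[...,1],W[...,2]
z0=s["tcp_pos"][2]-.0495
m=ok&(X>.492)&(X<.508)&(abs(Y+.131)<.03)&(abs(Z-z0)<.0035);e=cv2.erode(m.astype(np.uint8),np.ones((5,5)))>0
print(plane(W[e]),"xmax",np.percentile(X[m],99.5),"y",np.percentile(Y[m],[1,99]))
E
```

```text
t: 8.65
tcp_pos: [0.4766, -0.1333, 0.1116]
tool_rot: [1.0, 0.015, 0.0, -0.005]
force: [0.3, -0.4, -3.4]
finger_gap: 0.269
gripper_force: 78.7
[ 0.47662396 -0.1333372   0.1116386 ] [ 5.0e-04  9.3e-03 -1.0e+00] [ 0.31410884 -0.37930406 -3.39003389] [0.02371973 0.05885078 0.02276579]
(array([-0.24, -0.01]), np.float64(0.0621), 1201) xmax 0.5063394798987644 y [-0.15369065 -0.11117138]
```

```bash

python3 -m crank '[{"dp":[0,0.02,0],"angular":[0,0,0]},{"dp":[0,0,0],"angular":[0,0,0]}]' | grep force:
python3 -m crank '[{"dp":[0,0,0],"angular":[0,0,0]}]' | grep force:
python3 -m crank '[{"dp":[0,0,0],"angular":[0,0,0]}]' | grep force:
python3 -m crank '[{"dp":[0,0,0],"angular":[0,0,0]}]' | grep force:
python3 -m crank '[{"dp":[0,0,0],"angular":[0,0,0]}]' | grep force:
python3 -m crank '[{"dp":[0,0,0],"angular":[0,0,0]}]' | grep force:
python3 -m crank '[{"dp":[0,0,-0.04],"angular":[0,0,0]},{"dp":[0,0,-0.04],"angular":[0,0,0]},{"dp":[0,0,-0.04],"angular":[0,0,0]},{"dp":[0,0,-0.04],"angular":[0,0,0]},{"dp":[0,0,-0.04],"angular":[0,0,0]}]'
python3 -m crank '[{"dp":[0,0,-0.04],"angular":[0,0,0]},{"dp":[0,0,-0.04],"angular":[0,0,0]},{"dp":[0,0,-0.04],"angular":[0,0,0]}]'
python3 -m crank '[{"dp":[0,0,-0.03],"angular":[0,0,0]},{"dp":[0,0,-0.03],"angular":[0,0,0]}]'
python3 -c "
from station import sense;print(sense()['ft_torque'])"
```

```text
force: [0.1, 0.9, -3.7]
gripper_force: 78.7
force: [-0.1, -1.0, -4.2]
gripper_force: 78.7
force: [-1.1, -0.2, -3.5]
gripper_force: 78.7
force: [-0.4, 0.2, -3.2]
gripper_force: 78.7
force: [0.6, 0.2, -3.9]
gripper_force: 78.7
force: [-0.1, -0.0, -3.6]
gripper_force: 78.7
t: 9.9
tcp_pos: [0.4764, -0.1326, 0.1054]
tool_rot: [1.0, 0.015, 0.0, -0.005]
force: [-0.1, 0.1, -3.4]
finger_gap: 0.272
gripper_force: 78.7
t: 10.2
tcp_pos: [0.4764, -0.1326, 0.1019]
tool_rot: [1.0, 0.015, 0.0, -0.005]
force: [0.2, 0.1, -1.6]
finger_gap: 0.273
gripper_force: 79.0
t: 10.4
tcp_pos: [0.4764, -0.1326, 0.1002]
tool_rot: [1.0, 0.015, 0.0, -0.005]
force: [-0.3, 0.3, 0.1]
finger_gap: 0.27
gripper_force: 79.3
[0.15086193 0.19702394 0.01978174]
```

```bash

python3 -m crank '[{"dp":[0,0,-0.03],"angular":[0,0,0]},{"dp":[0,0,-0.03],"angular":[0,0,0]}]'|egrep "tcp|force:"
python3 -m crank '[{"dp":[0,0,-0.03],"angular":[0,0,0]},{"dp":[0,0,-0.03],"angular":[0,0,0]}]'|egrep "tcp|force:"
python3 -m crank '[{"dp":[0,0,-0.03],"angular":[0,0,0]},{"dp":[0,0,-0.03],"angular":[0,0,0]}]'|egrep "tcp|force:"
python3 -c "
from station import sense;s=sense();print(s['ft_torque'],s['tool_rot'])"
```

```text
tcp_pos: [0.4764, -0.1326, 0.0984]
force: [-1.8, 0.0, 0.0]
gripper_force: 79.3
tcp_pos: [0.4764, -0.1326, 0.0966]
force: [-0.2, 0.4, 1.4]
gripper_force: 79.4
tcp_pos: [0.4764, -0.1326, 0.0947]
force: [-1.3, 0.7, 2.4]
gripper_force: 79.5
[0.18001257 0.2895547  0.02267741] [ 9.99880587e-01  1.46777352e-02  6.04261412e-05 -4.83440354e-03]
```

```bash
cat > chk.py <<'E'
from h import *
import sys
from station import sense,vision
s=sense();v=vision.snapshot("wrist");cv2.imwrite(sys.argv[1],v["image"])
W,ok=wcloud(v,s);X,Y,Z=W[...,0],W[...,1],W[...,2]
z0=s["tcp_pos"][2]-.0495;near=ok&(abs(X-.476)<.08)&(abs(Y+.131)<.03)
m=near&(X>.490)&(X<.509)&(abs(Z-z0)<.0045);e=cv2.erode(m.astype(np.uint8),np.ones((5,5)))>0
print(s["tcp_pos"].round(4),s["force"].round(2),"foot",plane(W[e]),"xmax",np.percentile(X[m],99.5),"y",np.percentile(Y[m],[1,99]))
k=near&(Z<z0-.009)&(Z>.01)&(v["image"].min(-1)>100)&(X>.505);print("plate",k.sum(),plane(W[k]) if k.sum()>20 else '')
E
python3 chk.py pics/w4.png
```

```text
[ 0.4764 -0.1326  0.0947] [-1.26  0.72  2.39] foot (array([-0.27,  0.07]), np.float64(0.0451), 1461) xmax 0.5084102525762481 y [-0.16055702 -0.10146678]
plate 126 (array([34.42,  0.93]), np.float64(0.029), 123)
```

```bash
python3 -c "
import cv2;cv2.imwrite('pics/w4c.png',cv2.resize(cv2.imread('pics/w4.png')[100:330,170:400],(600,600)))"
```

```text
(no output)
```

View pics/w4c.png

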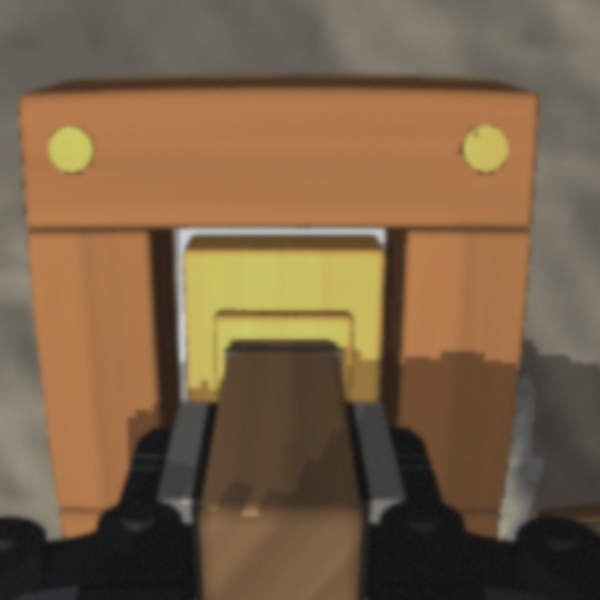

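Wrist view: the foot is inside the well, clear on all sides and level. I'll creep towards the stop.

```bash

for i in 1; do python3 -m crank '[{"dp":[0,0,-0.02],"angular":[0,0,0]},{"dp":[0,0,-0.02],"angular":[0,0,0]}]'|egrep "tcp|force:"; done
python3 -m crank '[{"dp":[0,0,-0.015],"angular":[0,0,0]},{"dp":[0,0,-0.015],"angular":[0,0,0]}]'|egrep "tcp| force:|^force"
python3 -m crank '[{"dp":[0,0,-0.015],"angular":[0,0,0]},{"dp":[0,0,-0.015],"angular":[0,0,0]}]'|egrep "tcp|^force"
python3 -m crank '[{"dp":[0,0,-0.015],"angular":[0,0,0]},{"dp":[0,0,0],"angular":[0,0,0]}]'|egrep "tcp|^force"
```

```text
tcp_pos: [0.4764, -0.1326, 0.0935]
force: [-0.7, 0.0, 1.5]
gripper_force: 79.5
tcp_pos: [0.4764, -0.1326, 0.0926]
force: [-1.9, 1.2, 3.1]
tcp_pos: [0.4764, -0.1326, 0.0917]
force: [-1.1, 1.9, 2.8]
tcp_pos: [0.4764, -0.1326, 0.0912]
force: [-1.0, 0.9, 2.7]
```

```bash

python3 -m crank '[{"dp":[0,0,-0.01],"angular":[0,0,0]},{"dp":[0,0,0],"angular":[0,0,0]}]'|egrep "tcp|^force"
python3 -m crank '[{"dp":[0,0,-0.01],"angular":[0,0,0]},{"dp":[0,0,0],"angular":[0,0,0]}]'|egrep "tcp|^force"
python3 -m crank '[{"dp":[0,0,-0.01],"angular":[0,0,0]},{"dp":[0,0,0],"angular":[0,0,0]}]'|egrep "tcp|^force"
```

```text
tcp_pos: [0.4764, -0.1326, 0.0909]
force: [-1.4, 1.1, 2.3]
tcp_pos: [0.4764, -0.1326, 0.0907]
force: [-0.7, 0.9, 1.0]
tcp_pos: [0.4764, -0.1326, 0.0903]
force: [-0.1, 0.1, 3.5]
```

```bash

python3 -m crank '[{"dp":[0,0,-0.01],"angular":[0,0,0]},{"dp":[0,0,0],"angular":[0,0,0]}]'|egrep "tcp|^force"
python3 -m crank '[{"dp":[0,0,-0.01],"angular":[0,0,0]},{"dp":[0,0,0],"angular":[0,0,0]}]'|egrep "tcp|^force"
```

```text
tcp_pos: [0.4764, -0.1326, 0.0901]
force: [-0.9, 0.6, 2.5]
tcp_pos: [0.4764, -0.1326, 0.0899]
force: [-1.8, 0.5, 3.9]
```

```bash

python3 -m crank '[{"dp":[0,0,-0.01],"angular":[0,0,0]},{"dp":[0,0,0],"angular":[0,0,0]}]'|egrep "tcp|^force"
python3 -m crank '[{"dp":[0,0,-0.01],"angular":[0,0,0]},{"dp":[0,0,0],"angular":[0,0,0]}]'|egrep "tcp|^force"
python3 -m crank '[{"dp":[0,0,-0.01],"angular":[0,0,0]},{"dp":[0,0,0],"angular":[0,0,0]}]'|egrep "tcp|^force"
```

```text
tcp_pos: [0.4764, -0.1326, 0.0897]
force: [-1.4, 1.4, 5.3]
tcp_pos: [0.4764, -0.1326, 0.0896]
force: [-1.9, 1.5, 8.0]
tcp_pos: [0.4764, -0.1326, 0.0895]
force: [-2.1, 0.4, 10.0]
```

```bash

python3 -m crank '[{"dp":[0,0,-0.01],"angular":[0,0,0]},{"dp":[0,0,0],"angular":[0,0,0]}]'|egrep "tcp|^force"
python3 -m crank '[{"dp":[0,0,-0.01],"angular":[0,0,0]},{"dp":[0,0,0],"angular":[0,0,0]}]'|egrep "tcp|^force"
```

```text
tcp_pos: [0.4765, -0.1327, 0.0894]
force: [-2.3, 2.0, 9.8]
tcp_pos: [0.4765, -0.1326, 0.0893]
force: [-2.7, 1.8, 13.1]
```

On the stop (net ≈ 17 N after removing the tamper's weight). I'll average a few readings while holding.

```bash

for i in 1; do python3 -m crank '[{"dp":[0,0,0],"angular":[0,0,0]},{"dp":[0,0,0],"angular":[0,0,0]}]'|egrep "tcp|^force"; done
python3 -m crank '[{"dp":[0,0,0],"angular":[0,0,0]},{"dp":[0,0,0],"angular":[0,0,0]}]'|egrep "tcp|^force"
python3 -m crank '[{"dp":[0,0,0],"angular":[0,0,0]},{"dp":[0,0,0],"angular":[0,0,0]}]'|egrep "tcp|^force"
python3 chk.py pics/w5.png; python3 -c "
from station import sense;s=sense();print(s['ft_torque'],s['tool_rot'],s['force'])"
```

```text
tcp_pos: [0.4765, -0.1327, 0.0893]
force: [-2.6, 2.2, 12.8]
tcp_pos: [0.4765, -0.1326, 0.0892]
force: [-3.2, 1.4, 13.1]
tcp_pos: [0.4764, -0.1326, 0.0892]
force: [-2.8, 1.1, 12.3]
[ 0.4764 -0.1326  0.0892] [-2.8   1.13 12.34] foot (array([-0.19,  0.05]), np.float64(0.0396), 1444) xmax 0.5070352037912197 y [-0.15735609 -0.10319944]
plate 4 
[ 0.45574113  0.58523756 -0.0512651 ] [ 9.99880414e-01  1.47427177e-02  3.17739584e-04 -4.65933487e-03] [-2.56468174  1.87786405 12.44740873]
```

```bash

python3 -m crank '[{"dp":[0,0,-0.003],"angular":[0,0,0]},{"dp":[0,0,0],"angular":[0,0,0]},{"dp":[0,0,0],"angular":[0,0,0]},{"dp":[0,0,0],"angular":[0,0,0]},{"dp":[0,0,0],"angular":[0,0,0]},{"dp":[0,0,0],"angular":[0,0,0]},{"dp":[0,0,0],"angular":[0,0,0]}]'|egrep "tcp|^force"
python3 -m crank '[{"dp":[0,0,0],"angular":[0,0,0]},{"dp":[0,0,0],"angular":[0,0,0]},{"dp":[0,0,0],"angular":[0,0,0]},{"dp":[0,0,0],"angular":[0,0,0]},{"dp":[0,0,0],"angular":[0,0,0]},{"dp":[0,0,0],"angular":[0,0,0]},{"dp":[0,0,0],"angular":[0,0,0]},{"dp":[0,0,0],"angular":[0,0,0]}]'|egrep "tcp|^force"
python3 -m crank '[{"dp":[0,0,0],"angular":[0,0,0]},{"dp":[0,0,0],"angular":[0,0,0]},{"dp":[0,0,0],"angular":[0,0,0]},{"dp":[0,0,0],"angular":[0,0,0]},{"dp":[0,0,0],"angular":[0,0,0]},{"dp":[0,0,0],"angular":[0,0,0]},{"dp":[0,0,0],"angular":[0,0,0]},{"dp":[0,0,0],"angular":[0,0,0]}]'|egrep "tcp|^force"
```

```text
tcp_pos: [0.4765, -0.1327, 0.0892]
force: [-3.7, 1.2, 12.4]
tcp_pos: [0.4765, -0.1326, 0.0892]
force: [-3.2, 1.8, 12.8]
tcp_pos: [0.4765, -0.1327, 0.0892]
force: [-1.8, 1.7, 12.6]
```

Held about 3 s at about 16.5 N. Lifting straight out.

```bash

python3 -m crank '[{"dp":[0,0,0.02],"angular":[0,0,0]},{"dp":[0,0,0.03],"angular":[0,0,0]},{"dp":[0,0,0.04],"angular":[0,0,0]},{"dp":[0,0,0.05],"angular":[0,0,0]},{"dp":[0,0,0.1],"angular":[0,0,0]},{"dp":[0,0,0.15],"angular":[0,0,0]},{"dp":[0,0,0.2],"angular":[0,0,0]},{"dp":[0,0,0.3],"angular":[0,0,0]},{"dp":[0,0,0.4],"angular":[0,0,0]},{"dp":[0,0,0.4],"angular":[0,0,0]},{"dp":[0,0,0.3],"angular":[0,0,0]},{"dp":[0,0,0.1],"angular":[0,0,0]},{"dp":[0,0,0],"angular":[0,0,0]},{"dp":[0,0,0],"angular":[0,0,0]},{"dp":[0,0,0],"angular":[0,0,0]}]'
python3 - <<'E'
from h import *
from station import sense,vision
s=sense();print(s["force"],s["ft_torque"])
for n in("side","wrist"):
    v=vision.snapshot(n);cv2.imwrite(f"pics/{n}6.png",v["image"])
    W,ok=cloud(v) if n=="side" else wcloud(v,s);X,Y,Z=W[...,0],W[...,1],W[...,2]
    m=ok&(abs(X-.476)<.032)&(abs(Y+.1315)<.024)&(Z>.015)&(Z<.042)&(v["image"].min(-1)>100)
    m=cv2.erode(m.astype(np.uint8),np.ones((3,3)))>0;print(n,m.sum(),plane(W[m]),np.ptp(W[m],0))
E
```

```text
t: 18.3
tcp_pos: [0.476, -0.1325, 0.1504]
tool_rot: [1.0, 0.015, -0.0, -0.005]
force: [-0.8, -0.8, -3.9]
finger_gap: 0.267
gripper_force: 78.6
[-0.77181188 -0.75919336 -3.92732203] [-0.00951609 -0.03314083 -0.02651654]
side 223 (array([ 0.62, -1.97]), np.float64(0.0242), 167) [0.05369915 0.03077784 0.01047151]
wrist 1115 (array([-0.81,  0.22]), np.float64(0.0243), 1113) [0.0169146  0.04628818 0.00443809]
```

```bash

python3 -m crank '[{"dp":[0,0.3,0],"angular":[0,0,0]},{"dp":[0.1,0.7,0],"angular":[0,0,0]},{"dp":[0.1,0.8,0],"angular":[0,0,0]},{"dp":[0.1,0.8,0],"angular":[0,0,0]},{"dp":[0.1,0.6,0],"angular":[0,0,0]},{"dp":[0.08,0.3,0],"angular":[0,0,0]},{"dp":[0,0,0],"angular":[0,0,0]},{"dp":[0,0,0],"angular":[0,0,0]},{"dp":[0,0,0],"angular":[0,0,0]}]' | grep tcp
python3 - <<'E'
from h import *
from station import sense,vision
s=sense()
for n in("top","side","wrist"):
    v=vision.snapshot(n);cv2.imwrite(f"pics/{n}7.png",v["image"])
    W,ok=cloud(v) if n!="wrist" else wcloud(v,s);X,Y,Z=W[...,0],W[...,1],W[...,2]
    m=ok&(abs(X-.476)<.031)&(abs(Y+.1315)<.023)&(Z>.015)&(Z<.042)
    m=cv2.erode(m.astype(np.uint8),np.ones((3,3)))>0;print(n,m.sum(),plane(W[m]),np.ptp(W[m],0))
    r=ok&(abs(X-.476)<.06)&(abs(Y+.1315)<.05)&(Z>.044)&(Z<.053);print("  rim",plane(W[r]))
E
```

```text
tcp_pos: [0.4909, -0.0284, 0.1508]
  return _methods._mean(a, axis=axis, dtype=dtype,
  ret = um.true_divide(
Traceback (most recent call last):
ValueError: zero-size array to reduction operation maximum which has no identity
```

```bash

python3 - <<'E'
from h import *
from station import sense,vision
s=sense()
for n in("side","wrist"):
    v=vision.snapshot(n);cv2.imwrite(f"pics/{n}7.png",v["image"])
    W,ok=cloud(v) if n!="wrist" else wcloud(v,s);X,Y,Z=W[...,0],W[...,1],W[...,2]
    m=ok&(abs(X-.476)<.031)&(abs(Y+.1315)<.023)&(Z>.015)&(Z<.035)&(v["image"].min(-1)>100)
    m=cv2.erode(m.astype(np.uint8),np.ones((3,3)))>0;print(n,m.sum(),plane(W[m]),np.ptp(W[m],0)) if m.any() else 0
    r=ok&(abs(X-.476)<.06)&(abs(Y+.1315)<.05)&(Z>.044)&(Z<.053);print("  rim",plane(W[r]))
E
```

```text
side 198 (array([-0.41, -0.76]), np.float64(0.0241), 152) [0.05064025 0.0287349  0.00822028]
  rim (array([ 0.03, -0.16]), np.float64(0.0478), 1071)
wrist 2566 (array([-0.23,  0.25]), np.float64(0.0243), 2560) [0.05822013 0.0428922  0.00442368]
  rim (array([-0.02,  0.05]), np.float64(0.0481), 10320)
```

Plate is down at 24.3 mm and level within about 0.25°. Now returning to the tray.

```bash

python3 -m crank '[{"dp":[0,0.3,0],"angular":[0,0,-0.8]},{"dp":[0.1,0.7,0],"angular":[0,0,-1]},{"dp":[0.1,0.8,0],"angular":[0,0,-1]},{"dp":[0.1,0.8,0],"angular":[0,0,-1]},{"dp":[0.1,0.6,0],"angular":[0,0,-1]},{"dp":[0.06,0.35,-0.1],"angular":[0,0,-0.6]},{"dp":[0,0,-0.4],"angular":[0,0,0]},{"dp":[0,0,-0.5],"angular":[0,0,0]},{"dp":[0,0,-0.5],"angular":[0,0,0]},{"dp":[0,0,-0.4],"angular":[0,0,0]},{"dp":[0,0,-0.3],"angular":[0,0,0]},{"dp":[0,0,-0.1],"angular":[0,0,0]},{"dp":[0,0,0],"angular":[0,0,0]},{"dp":[0,0,0],"angular":[0,0,0]}]'
python3 - <<'E'
from h import *
from station import sense,vision
s=sense();v=vision.snapshot("wrist");cv2.imwrite("pics/w8.png",v["image"])
print(s["tcp_pos"])
W,ok=wcloud(v,s);X,Y,Z=W[...,0],W[...,1],W[...,2];z0=s["tcp_pos"][2]-.0495
m=ok&(X>.520)&(X<.535)&(abs(Y-.0785)<.02)&(abs(Z-z0)<.0045);e=cv2.erode(m.astype(np.uint8),np.ones((5,5)))>0;print("foot",plane(W[e]))
m=ok&(X>.54)&(X<.565)&(abs(Y-.0785)<.03)&(Z<.015);print("cork",plane(W[m]))
E
```

```text
t: 20.85
tcp_pos: [0.505, 0.0787, 0.0821]
tool_rot: [0.999, -0.032, 0.001, -0.005]
force: [0.1, -0.2, -4.2]
finger_gap: 0.275
gripper_force: 78.8
[0.50497185 0.07870405 0.08214573]
foot (array([-0.33, -0.08]), np.float64(0.0326), 1284)
cork (array([ 0.11, -0.02]), np.float64(0.0071), 3012)
```

```bash

python3 -m crank '[{"dp":[0,0,-0.1],"angular":[0,0,0]},{"dp":[0,0,-0.1],"angular":[0,0,0]},{"dp":[0,0,-0.06],"angular":[0,0,0]},{"dp":[0,0,0],"angular":[0,0,0]},{"dp":[0,0,0],"angular":[0,0,0]}]' | egrep "tcp|^force"
python3 -m crank '[{"dp":[0,0,-0.02],"angular":[0,0,0]},{"dp":[0,0,-0.01],"angular":[0,0,0]},{"dp":[0,0,0],"angular":[0,0,0]},{"dp":[0,0,0],"angular":[0,0,0]}]' | egrep "tcp|^force"
python3 -m crank '[{"dp":[0,0,-0.01],"angular":[0,0,0]},{"dp":[0,0,-0.01],"angular":[0,0,0]},{"dp":[0,0,0],"angular":[0,0,0]},{"dp":[0,0,0],"angular":[0,0,0]}]' | egrep "tcp|^force"
```

```text
tcp_pos: [0.5045, 0.0789, 0.074]
force: [-0.8, 0.4, -3.1]
tcp_pos: [0.5046, 0.0789, 0.0732]
force: [-0.7, 0.0, -4.7]
tcp_pos: [0.5046, 0.0789, 0.0727]
force: [0.3, 0.9, -1.7]
```

```bash

python3 -m crank '[{"dp":[0,0,-0.01],"angular":[0,0,0]},{"dp":[0,0,0],"angular":[0,0,0]},{"dp":[0,0,0],"angular":[0,0,0]}]' - 20| egrep "tcp|^force"
python3 -m crank '[{"dp":[0,0,0],"angular":[0,0,0]},{"dp":[0,0,0],"angular":[0,0,0]},{"dp":[0,0,0],"angular":[0,0,0]},{"dp":[0,0,0],"angular":[0,0,0]},{"dp":[0,0,0],"angular":[0,0,0]},{"dp":[0,0,0],"angular":[0,0,0]},{"dp":[0,0,0],"angular":[0,0,0]},{"dp":[0,0,0],"angular":[0,0,0]}]' 0
python3 -m crank '[{"dp":[0,0,0.2],"angular":[0,0,0]},{"dp":[0,0,0.4],"angular":[0,0,0]},{"dp":[0,0,0.7],"angular":[0,0,0]},{"dp":[0,0,0.8],"angular":[0,0,0]},{"dp":[0,0,0.8],"angular":[0,0,0]},{"dp":[0,0,0.8],"angular":[0,0,0]},{"dp":[0,0,0.5],"angular":[0,0,0]},{"dp":[0,0,0.2],"angular":[0,0,0]},{"dp":[0,0,0],"angular":[0,0,0]},{"dp":[0,0,0],"angular":[0,0,0]}]'
python3 - <<'E'
from h import *
from station import sense,vision
s=sense();v=vision.snapshot("wrist");cv2.imwrite("pics/w9.png",v["image"])
W,ok=wcloud(v,s);X,Y,Z=W[...,0],W[...,1],W[...,2]
m=ok&(abs(X-.476)<.031)&(abs(Y+.1315)<.023)&(Z>.015)&(Z<.035)&(v["image"].min(-1)>100)
m=cv2.erode(m.astype(np.uint8),np.ones((3,3)))>0;print(plane(W[m]))
m=ok&(abs(X-.505)<.03)&(abs(Y-.078)<.03)&(Z>.09)&(Z<.103);print("post top",W[m].mean(0),plane(W[m]))
E
```

```text
tcp_pos: [0.5046, 0.0789, 0.0727]
force: [-1.5, -0.1, 4.0]
t: 23.3
tcp_pos: [0.5046, 0.0789, 0.0723]
tool_rot: [0.999, -0.032, 0.0, -0.005]
force: [-1.3, 0.1, 0.3]
finger_gap: 1.002
gripper_force: 0.0
t: 24.3
tcp_pos: [0.5041, 0.0789, 0.204]
tool_rot: [0.999, -0.032, -0.0, -0.005]
force: [1.1, -1.3, 0.6]
finger_gap: 0.999
gripper_force: 0.0
(array([-0.42,  0.56]), np.float64(0.0243), 1106)
post top [0.50521736 0.07903696 0.0966993 ] (array([-1.35,  0.49]), np.float64(0.0969), 906)
```

View pics/w9.png

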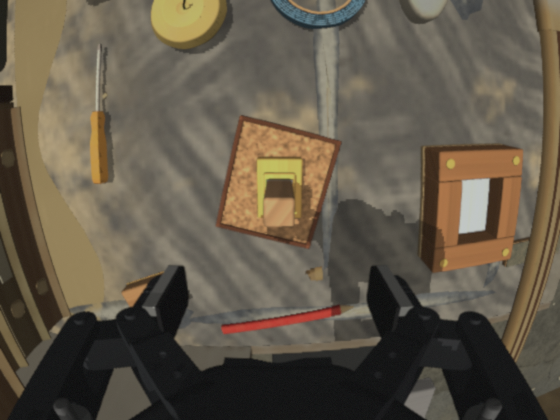

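The tamper stands upright on the tray (post top at (279,210), height 97 mm). The plate is still down and level, and nothing else has moved. Handing in.

```bash
python3 -c "
from station import order;print(order.sign_off())"
```

```text
the job is handed in; nothing more can be done
None
```

The plate is down at 24.3 mm and level to within about half a degree by the wrist camera, after about 3 s on the stop at about 16.5 N. The tamper is back upright on its tray, the other things on the bench look undisturbed, and I handed the job in at about 24 s; sign-off gave no verdict.

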